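# Tare the hanging herb scale

### The job

Hang the weigh pan on the scale by putting the eye of its brass plate over the scale's steel peg, and let go of it. Once it hangs still, press the blue tare key on the console about half way down, until its yellow band has just gone, never to its stop, and keep it there: finish while still holding the key half way down. Leave everything else where it stands.

Things in the scene. Friction and masses are not known exactly. Their poses are not given: they have to be found in the camera images.
- pan: loose weigh pan, 0.11 to 0.22 kg: steel dish 84 mm wide, 26 mm deep, two wire arms (+y, -y sides) up to an upright brass plate 6 mm thick (x), 44 mm wide (y), 88 to 168 mm above the underside, centred on the dish, front and back alike. Stands upright. Origin: centre of underside; z up, x the plate's normal. Pinch the plate from above across its thickness, in its top 39 mm, above the hole.
- eye (a point): centre of the round eye (through hole, 28 mm diameter, axis along the pan's x) in the brass plate, 115 mm above the pan's underside. Axes as the pan's.
- tab_top (a point): middle of the brass plate's top edge, 168 mm above the pan's underside, 53 mm above the eye's centre. Axes as the pan's.
- stand: hanging scale, fixed: dark foot 160 x 120 x 12 mm (from 60 mm before the origin to 100 mm behind), column 75 mm behind, on it a level white beam, 30 mm wide, 24 mm high, top at 222 mm (the highest part), whose front end, above the origin, carries the peg. Origin on the counter; x points from peg to column, away from the robot, within 0.4 rad of world x.
- peg (a point): middle of the scale's level steel peg, on its axis, 210 mm above the counter; axes as the stand's. The peg lies along x, 10 mm thick, 60 mm long; at +x it joins the beam; on its free -x end, towards the robot, a black knob 16 mm wide, 8 mm long keeps the pan on. The eye passes over the knob along +x; hanging, its centre is 9 mm below the peg's axis, the pan's underside 86 mm up.
- console: scale console, fixed: white box 120 (x) x 110 (y) x 55 mm with a slanting display (up to 78 mm high) on its +x half, away from the robot. Origin: centre of the underside; x points away from the robot within 0.4 rad; the tare key stands 22 mm from the centre towards -x.
- key_top (a point): centre of the top of the tare key, a blue disc 40 mm wide, 10 mm thick, on a 16 mm stem on the console; moves with the key. Up it is 83 mm above the counter, half way 75 mm, at the stop 67 mm. The lower half of the bare stem is yellow: the yellow is gone when the key is half way down.
- tare_key (a joint): how far the tare key is pressed straight down, m: 0 up, 0.016 at the stop, half way 0.008. Spring: about 1.25 N starts it, 6.25 N holds it half way, 11 N brings it to the stop; it springs back when released.
- tub: low white plastic salve tub with lid, 72 mm wide, 62 mm tall; a bystander, loose. Origin: centre of the underside
- honey_jar: amber jar with gold lid, 66 mm wide, 100 mm tall; a bystander, loose. Origin: centre of the underside
- red_jar: green glass jar with red lid, 66 mm wide, 90 mm tall; a bystander, loose. Origin: centre of the underside
- dark_jar: green glass jar with black lid, 64 mm wide, 80 mm tall; a bystander, loose. Origin: centre of the underside
- beaker: open clear glass beaker, 70 mm wide, 90 mm tall; a bystander, loose. Origin: centre of the underside
- tin: small flat aluminium salve tin, 56 mm wide, 26 mm tall; a bystander, loose. Origin: centre of the underside

How it is judged (in metres and radians):
On the way, in this order (a step that is already met when the one before it is completed fails the run):
1. the pan hangs still by its eye on the peg, let go, the tare key not yet pressed (x of eye in the frame of peg between -0.036 and 0.036 m and y of eye in the frame of peg between -0.01 and 0.01 m and z of eye in the frame of peg between -0.014 and -0.004 m and angle between pan's own z axis and vertical below 0.2 rad and contact force between pan and stand above 0.4 N and contact force between each of the arm, the fingers and pan below 0.1 N and linear speed of pan below 0.04 m/s and angular speed of pan below 0.4 rad/s and value of joint tare_key below 0.002 m), for 0.3 s.
2. the tare key is pressed about half way (value of joint tare_key between 0.004 and 0.012 m), for 0.2 s.
At the end, for the whole second after the job is handed in: The pan hangs still, upright within 0.2 rad, untouched, by its eye on the peg alone: eye centre within 36 mm of the peg middle along it, 10 mm to the side, 4 to 14 mm below its axis. The robot holds the tare key 4 to 12 mm down (of 16) with over 1 N (all of step 2 and x of eye in the frame of peg between -0.036 and 0.036 m and y of eye in the frame of peg between -0.01 and 0.01 m and z of eye in the frame of peg between -0.014 and -0.004 m and angle between pan's own z axis and vertical below 0.2 rad and contact force between pan and stand above 0.4 N and contact force between each of the arm, the fingers and pan below 0.1 N and linear speed of pan below 0.04 m/s and angular speed of pan below 0.4 rad/s and contact force between any of the fingers, the arm and console above 1 N); the arm keeps its last pose, push and grip.
It fails at once if the tare key is pushed to its stop (beyond 14.5 mm) (value of joint tare_key above 0.0145 m).
It fails at once if a bystander is displaced by more than 25 mm or tipped (distance of any of tub, honey_jar, red_jar, dark_jar, beaker, tin from where it was at the start of the episode above 0.025 m or angle between any of tub, honey_jar, red_jar, dark_jar, beaker, tin's own z axis and vertical above 0.4 rad).
It fails at once if the pan is tipped over or spilled (angle between pan's own z axis and vertical above 0.8 rad).
It also fails if it takes over 51 s, if anything falls off the work surface, if the arm or the gripper's body presses on something with over 40 N, if the wrist force passes 120 N, or if a joint passes its speed limit or range.

### The arm

A 7-joint arm with a two-finger parallel gripper is mounted at the origin on the work surface. World frame = base frame: x ahead of the robot, y to its left, z up, the work surface at z = 0. Lengths are in mm, angles in rad, forces in N, time in s.
With the tool pointing down it reaches from about 400 to 875 mm from the base axis. Payload 4.4 kg.
Tool frame: the origin (TCP) lies midway between the tips of the shut fingers; the grasp point (between the pads) lies 19 mm behind it (ctrl.grip_point_offset is the distance from the TCP to the grasp point, in mm); z points along the fingers, y is the line along which they close (so a half turn about z gives the same grasp; the last joint's range is limited). The gripper opens to 85 mm and grips with 20 to 120 N. Pads are 22 mm wide; open, the fingers measure 114 mm over their backs; the gripper's body (76 mm by 85 mm) begins 54 mm behind the grasp point. The pads swing forward as they close: fully open they stand 13 mm farther back than shut.
Start: joints at [-1.299, 0.628, 0.038, 1.517, -0.027, 0.996, -0.02], TCP at [215.395, 613.289, 231.313] pointing down, gripper open.
Joint ranges: [-3.06, 3.06], [-0.37, 2.12], [-1.25, 1.32], [0.18, 2.47], [-1.1, 4.24], [0.23, 1.98], [-2.94, 2.94]. Speed limits (rad/s): [2.57, 2.57, 3.14, 3.14, 3.14, 3.14, 3.14].

### API

Orientations are given as [roll, pitch, yaw] about the fixed x, y, z axes, in that order (R = Rz(yaw) Ry(pitch) Rx(roll)).
In Python, from cell import ctrl gives the robot as it stands.
- The arm moves only by the tool advance, called after "Emit:" in YAML: its name, and indented under it one key for each argument. Schema: {"type":"object","properties":{"offsets":{"type":"array","items":{"type":"object","properties":{"sx":{"type":"number"},"sy":{"type":"number"},"sz":{"type":"number"},"rx":{"type":"number"},"ry":{"type":"number"},"rz":{"type":"number"},"finger_gap":{"type":"number"}},"additionalProperties":false,"required":["finger_gap"]},"minItems":1,"maxItems":12},"only":{"type":"string"},"quiet":{"type":"boolean"},"lines":{"type":"string"}},"required":["offsets"],"additionalProperties":false}. offsets is a list of rows, 1 to 12 of them, each an object with the fields sx, sy, sz (the shift in shares of the most that a row can go, 1 being 50 mm), rx, ry, rz (a rotation vector in units of 0.1 rad), finger_gap (the finger opening in mm); a field left out counts as zero (the opening has to be given); each row shifts and turns the commanded pose from where the row before left it, along the tool's axes as they then stand; what a row does not reach is not made up. A row lasts 1/10 s, in which the tool goes at most 50 mm and 0.15 rad, less where a joint would pass 70% of its speed; a pose out of reach is approached as far as the arm can. The fingers move at their own pace and stop on an object; the grip force is fixed at half the most. Time passes only in rows, so rows that do not move let the fingers close. The tool returns the time, the measured TCP pose, the force, the opening and the grip force at its end. only (a regular expression) keeps the lines of the reply that match it, lines (a string "A,B") keeps lines A to B, and quiet returns only ok. Input that does not fit is refused with a message, and nothing moves.
- ctrl.read_state(): the state, without advancing time (a new reading comes with each control period).
- ctrl.get_image(name): name is "side" or "top"; returns the picture (480x640x3 uint8, blue, green, red); there is no depth.
- ctrl.calibration(name): a dict with "fx", "fy", "cx", "cy" (pixels), "k1" (the pictures are not rectified: a ray, as slopes to the right and down, at radius r is drawn at 1 + k1 r^2 times it, then the intrinsics apply), "rvec" (rotation vector, rad) and "tvec" (3), from world to camera coordinates, as OpenCV has them. Camera axes: x right, y down, z forward; pixel columns grow to the right and rows downward; lengths in mm; the calibration is good to about 2 mm. A picture is of the moment at which its call begins. calibration takes no time and is no camera call.
- ctrl.finish_job(): hands the job in; it is judged then, once.
The state is a dict: "clock": time; "qpos": joint angles; "qd": joint speeds; "tau": joint torques, N m; "eef_pos": TCP position; "tool_rot": TCP orientation; "force": force on the tool from outside, world axes, zero at the start; "torque": the same for the moment, N m; "width": finger opening in mm; "gripper_force": force on a finger pad.
Only numpy, scipy, OpenCV 4.12 (cv2) and the standard library are available. Lean on these libraries where they do the work, as an engineer would, in place of code of your own. Each camera call takes 0.05 s, during which the arm holds its last target. There are 200 camera calls.

## Working session

There is one attempt and no reset: what is moved stays moved. The work goes in short steps, Python scripts to look and compute and a tool call to move; the robot and the scene stay as the last step left them, time stands still between calls to the robot, and variables do not carry over. Pictures are saved under pics/ and viewed, at most 12 in all, crops included, and the job is handed in when it is done.

```bash
ls; mkdir -p pics; python3 - <<'E'
from cell import ctrl
import cv2
for n in("side","top"):
    cv2.imwrite(f"pics/{n}0.png",ctrl.get_image(n)); print(ctrl.calibration(n))
s=ctrl.read_state(); print(s)
E
```

```text
cell.py
pics
{'fx': 576.1056957998379, 'fy': 576.1056957998379, 'cx': 328.75718665172883, 'cy': 242.28431409515989, 'k1': -0.01546264455801483, 'rvec': array([ 2.22427298, -0.74328605,  0.31271549]), 'tvec': array([-411.61332909,  321.58262623, 1533.19812182])}
{'fx': 498.36611749773687, 'fy': 498.36611749773687, 'cx': 322.6846788726071, 'cy': 240.44115736426724, 'k1': -0.08511681885973647, 'rvec': array([ 2.16995546, -2.12372316,  0.14417529]), 'tvec': array([ -14.14519242,  546.89220775, 1217.50913927])}
{'clock': 0.1, 'qpos': array([-1.29878442,  0.62924186,  0.03848502,  1.51828989, -0.02700625,
        0.99628191, -0.01998294]), 'qd': array([-1.66112996e-03, -2.20296522e-03, -5.17766581e-04, -2.37196810e-03,
       -3.41472256e-04, -4.68244780e-04, -9.62840295e-05]), 'tau': array([ 2.42364717e-03, -5.64532006e+01,  1.23004194e+00, -1.93973923e+01,
        1.12329482e-02,  5.45224335e-03, -1.02216944e-06]), 'eef_pos': array([215.23021569, 612.73352004, 230.48240566]), 'tool_rot': array([-3.13989109e+00,  3.52805486e-05,  2.80376137e+00]), 'force': array([-0.33330354, -0.11853118,  0.81328477]), 'torque': array([ 0.01956264,  0.02856426, -0.01605208]), 'gripper_force': 0.0, 'width': 85.5998220772907}
```

View pics/side0.png

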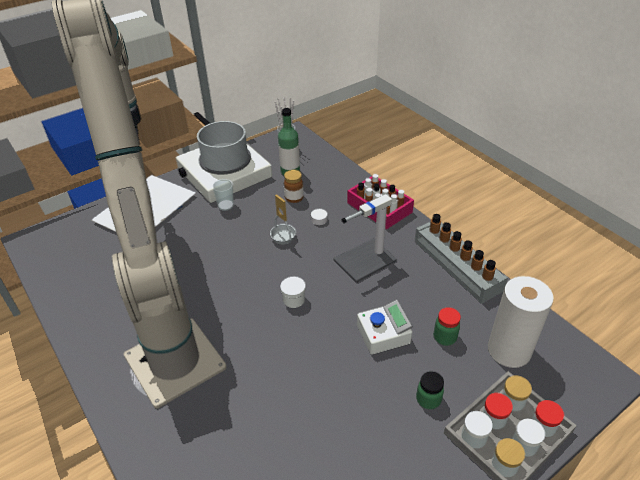

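View pics/top0.png

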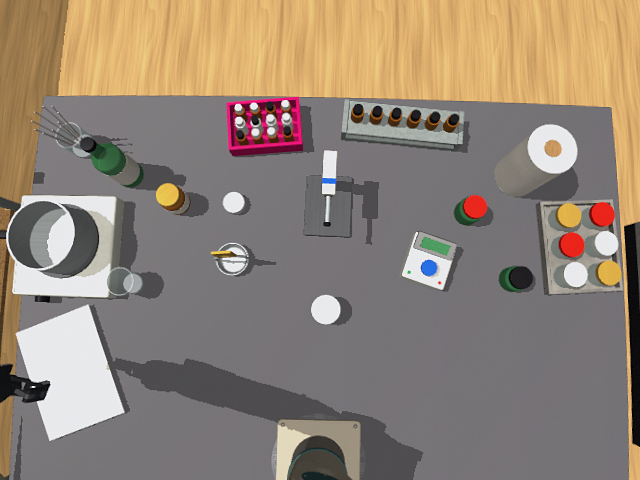

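The side view shows the pan (plate at about 281,207), the stand (knob 344,220) and the console (key 377,320). The top view shows the pan dish at (233,259), the knob at (327,222) and the key at (429,268). I'll zoom in for precise pixels.

```bash
python3 - <<'E'
import cv2,numpy as np
s=cv2.imread("pics/side0.png");t=cv2.imread("pics/top0.png")
# each tile 50x50 px -> 266 (x5.32)
def c(im,x,y,w=53,h=60): return cv2.resize(im[y:y+h,x:x+w],(w*5,h*5),interpolation=cv2.INTER_CUBIC)
tiles=[[c(s,257,190),c(s,337,185),c(s,353,300)],[c(t,203,232),c(t,303,172),c(t,403,230)]]
cv2.imwrite("pics/crop1.png",np.vstack([np.hstack(r) for r in tiles]))
E
cat > h.py <<'E'
import numpy as np,cv2
from cell import ctrl
def cam(n):
    c=ctrl.calibration(n); R=cv2.Rodrigues(np.array(c["rvec"]))[0]; return c,R,np.array(c["tvec"]).ravel()
def proj(n,P):
    c,R,t=cam(n); K=np.array([[c["fx"],0,c["cx"]],[0,c["fy"],c["cy"]],[0,0,1]])
    return cv2.projectPoints(np.atleast_2d(np.array(P,float)),R,t,K,np.array([c["k1"],0,0,0,0]))[0][:,0]
def ray(n,u,v):
    c,R,t=cam(n); K=np.array([[c["fx"],0,c["cx"]],[0,c["fy"],c["cy"]],[0,0,1]])
    p=cv2.undistortPoints(np.array([[[u,v]]],float),K,np.array([c["k1"],0,0,0,0]))[0,0]
    return -R.T@t, R.T@np.array([p[0],p[1],1])
def at_z(n,u,v,z):
    o,d=ray(n,u,v); return o+d*(z-o[2])/d[2]
def tri(ps,pt):
    (a,d),(b,e)=ray("side",*ps),ray("top",*pt)
    d/=np.linalg.norm(d);e/=np.linalg.norm(e)
    k=np.linalg.lstsq(np.c_[d,-e],b-a,rcond=None)[0]; p,q=a+d*k[0],b+e*k[1]
    return (p+q)/2,np.linalg.norm(p-q)
E
```

```text
(no output)
```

View pics/crop1.png

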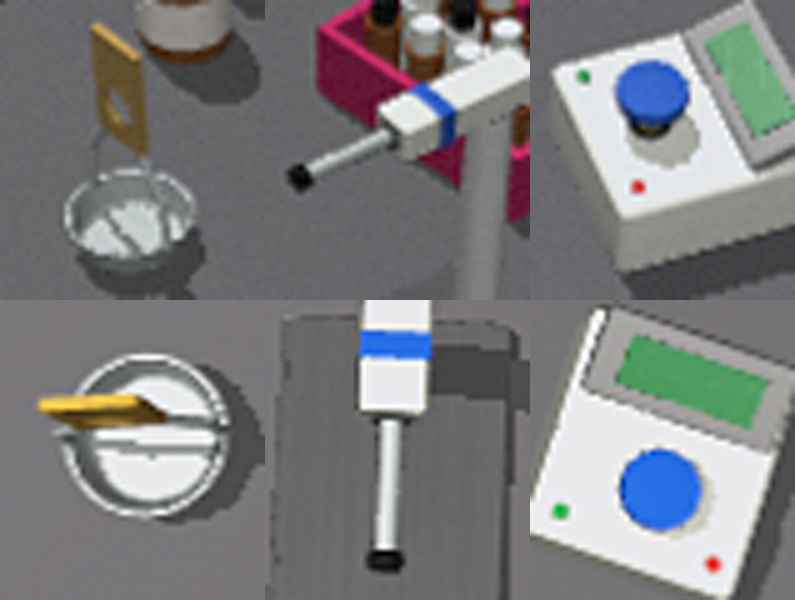

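```bash
python3 - <<'E'
from h import *
from scipy.optimize import least_squares
def px(cx,cy,ox,oy,tx,ty): return ox+(cx-tx+.5)/5-.5, oy+(cy-ty+.5)/5-.5
S=[lambda x,y:px(x,y,257,190,0,0),lambda x,y:px(x,y,337,185,265,0),lambda x,y:px(x,y,353,300,530,0)]
T=[lambda x,y:px(x,y,203,232,0,300),lambda x,y:px(x,y,303,172,265,300),lambda x,y:px(x,y,403,230,530,300)]
for n in("side","top"): c,R,t=cam(n); print(n,-R.T@t)
print("rim top",at_z("top",*T[0](147,435),26),"rim side",at_z("side",*S[0](130,213),26))
print("tabL",at_z("top",*T[0](42,404),168),"tabR",at_z("top",*T[0](139,403),168))
print("side tab TL,TR",at_z("side",*S[0](93,23),168),at_z("side",*S[0](138,55),168),"eye",tri(S[0](117,106),T[0](120,405)))
print("knob",tri(S[1](299,177),T[1](385,560)),"z210",at_z("top",*T[1](385,560),210),at_z("side",*S[1](299,177),210))
print("join z210",at_z("top",*T[1](390,417),210),at_z("side",*S[1](396,136),210))
print("beam corners top z222",at_z("top",*T[1](360,389),222),at_z("top",*T[1](427,390),222))
print("key",at_z("top",*T[2](660,489),83),at_z("side",*S[2](652,86),83))
print("red,green z55",at_z("top",*T[2](713,564),55),at_z("top",*T[2](561,512),55),at_z("side",*S[2](638,187),55),at_z("side",*S[2](584,76),55))
E
```

```text
side [-201.10631595 -971.38725572 1280.42979036]
top [ 373.01945478  -10.54950011 1281.54784225]
rim top [497.29510935 226.99815504  26.        ] rim side [502.17903622 234.25560534  26.        ]
tabL [496.225617   248.56939598 168.        ] tabR [497.66097483 204.43544914 168.        ]
side tab TL,TR [501.24948061 258.59339874 168.        ] [506.06739694 215.37546759 168.        ] eye (array([497.64761045, 223.41890225, 126.55202454]), np.float64(8.154736175674776))
knob (array([558.84881896, -11.22388335, 218.1909544 ]), np.float64(0.00036337136638264317)) z210 [560.28040808 -11.22917098 210.        ] [564.70868012  -3.81996751 210.        ]
join z210 [624.19452634 -12.11303317 210.        ] [631.21278483  -9.18217855 210.        ]
beam corners top z222 [633.61024792   1.23490354 222.        ] [633.77959726 -27.97839217 222.        ]
key [ 480.42104832 -260.17118147   83.        ] [ 485.25744033 -254.39476845   83.        ]
red,green z55 [ 446.3178034  -292.14948974   55.        ] [ 470.57046424 -216.75573314   55.        ] [ 450.95158935 -285.65046962   55.        ] [ 476.16580913 -209.75358763   55.        ]
```

The side camera has a constant offset of about (5, 6.5) mm from the top one, but they agree on relative positions. The pan is at about (498, 228) with yaw 0.06, the peg runs from x≈564 to 631 at y≈-12 with yaw≈-0.02, and the key is at (481, -259). I'll turn the tool first so it closes along the plate's normal.

Units first: shifts go in shares of 50 mm and turns go in units of 0.1 rad. So 0.147 rad is 1.47.

```bash
cat >> h.py <<'E'
from scipy.spatial.transform import Rotation as Ro
def go(target,yaw=None):
    s=ctrl.read_state(); R=Ro.from_euler("xyz",s["tool_rot"]); d=R.inv().apply(np.array(target)-s["eef_pos"])
    print("clock %.1f"%s["clock"],"tcp",s["eef_pos"].round(1),"rot",s["tool_rot"].round(3),"tool shift",d.round(1),"w %.1f"%s["width"],"F",s["force"].round(1))
    if yaw is not None: print("rotvec",(R.inv()*Ro.from_euler("xyz",[np.pi,0,yaw])).as_rotvec().round(3))
E
```

Emit:
advance:
  offsets:
    - {"rz": 1.47, "finger_gap": 85}
    - {"rz": 1.47, "finger_gap": 85}
    - {"rz": 1.47, "finger_gap": 85}
    - {"rz": 1.47, "finger_gap": 85}
    - {"rz": 1.47, "finger_gap": 85}
    - {"rz": 1.47, "finger_gap": 85}
    - {"rz": 1.47, "finger_gap": 85}
    - {"rz": 1.47, "finger_gap": 85}
    - {"finger_gap": 85}

```text
clock: 1.0
eef_pos: [215.1, 613.0, 230.7]
tool_rot: [3.142, 0.001, 1.628]
force: [-0.1, 0.2, 0.2]
width: 85.2
gripper_force: 0.0
```

```bash
python3 -c "
from h import *
go([499,230,231],1.631)"
```

```text
clock 1.0 tcp [215.1 613.  230.7] rot [3.142e+00 1.000e-03 1.628e+00] tool shift [-3.985e+02  2.617e+02  2.000e-01] w 85.2 F [-0.1  0.2  0.2]
rotvec [ 0.     0.001 -0.003]
```

Emit:
advance:
  offsets:
    - {"sx": -0.72, "sy": 0.48, "finger_gap": 85}
    - {"sx": -0.72, "sy": 0.48, "finger_gap": 85}
    - {"sx": -0.72, "sy": 0.48, "finger_gap": 85}
    - {"sx": -0.72, "sy": 0.48, "finger_gap": 85}
    - {"sx": -0.72, "sy": 0.48, "finger_gap": 85}
    - {"sx": -0.72, "sy": 0.48, "finger_gap": 85}
    - {"sx": -0.72, "sy": 0.48, "finger_gap": 85}
    - {"sx": -0.72, "sy": 0.48, "finger_gap": 85}
    - {"sx": -0.72, "sy": 0.48, "finger_gap": 85}
    - {"sx": -0.72, "sy": 0.46, "finger_gap": 85}
    - {"sx": -0.72, "sy": 0.46, "finger_gap": 85}
    - {"finger_gap": 85}

```text
clock: 2.2
eef_pos: [503.6, 225.5, 231.8]
tool_rot: [3.138, 0.004, 1.621]
force: [0.5, -0.6, -0.3]
width: 84.9
gripper_force: 0.0
```

```bash
python3 - <<'E'
from h import *
s=cv2.hconcat
a=ctrl.get_image("side")[120:270,220:380];b=ctrl.get_image("top")[180:330,170:330]
cv2.imwrite("pics/a1.png",cv2.hconcat([cv2.resize(a,(400,375),interpolation=2),cv2.resize(b,(400,375),interpolation=2)]))
go([499,230,231],1.631)
p=ctrl.read_state()["eef_pos"]; print(proj("side",p),proj("top",p))
E
```

```text
clock 2.3 tcp [499.9 231.7 231.2] rot [-3.141  0.     1.628] tool shift [-1.6 -1.   0.2] w 85.0 F [-0.4  1.7  0.3]
rotvec [-0.     0.    -0.003]
[[278.22697776 182.24523185]] [[212.26845748 247.44420968]]
```

View pics/a1.png

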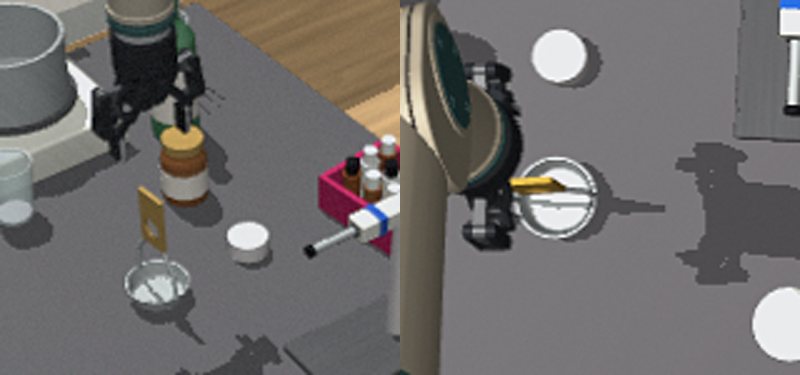

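Emit:
advance:
  offsets:
    - {"sz": 0.6, "finger_gap": 85}
    - {"sz": 0.6, "finger_gap": 85}
    - {"sz": 0.4, "finger_gap": 85}
    - {"sz": 0.22, "finger_gap": 85}
    - {"finger_gap": 85}

```text
clock: 2.8
eef_pos: [497.9, 233.8, 139.0]
tool_rot: [-3.138, 0.001, 1.631]
force: [0.1, 0.0, -0.5]
width: 85.3
gripper_force: 0.0
```

```bash
python3 - <<'E'
from h import *
a=ctrl.get_image("side")[150:250,230:330];b=ctrl.get_image("top")[200:300,180:280]
cv2.imwrite("pics/a2.png",cv2.hconcat([cv2.resize(a,(400,400),interpolation=2),cv2.resize(b,(400,400),interpolation=2)]))
go([499,230,140],1.631)
E
```

```text
clock 2.9 tcp [499.6 233.7 140.9] rot [ 3.141e+00 -1.000e-03  1.630e+00] tool shift [-3.7 -0.9  0.9] w 85.1 F [-0.1  0.2 -0.3]
rotvec [ 0.001 -0.001 -0.001]
```

View pics/a2.png

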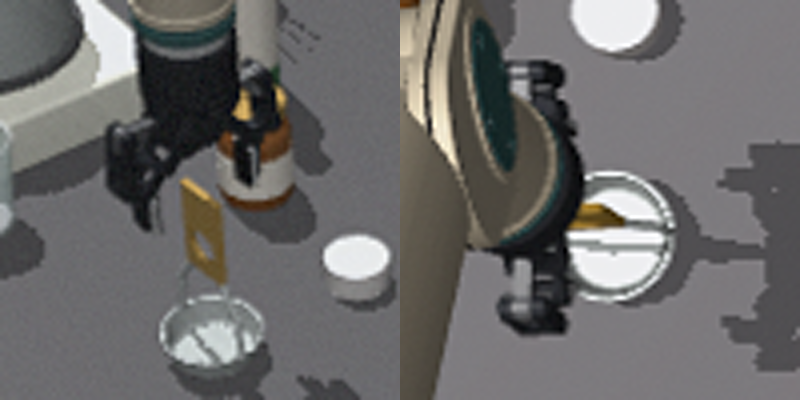

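Both fingers straddle the plate: side crop tips are at (148,228) and (250,182), with the plate top at (203,192). I'll shift -3.7 mm in y and close.

Emit:
advance:
  offsets:
    - {"sx": -0.07, "sy": -0.02, "finger_gap": 85}
    - {"finger_gap": 60}
    - {"finger_gap": 40}
    - {"finger_gap": 30}
    - {"finger_gap": 20}
    - {"finger_gap": 10}
    - {"finger_gap": 0}
    - {"finger_gap": 0}
    - {"finger_gap": 0}
    - {"finger_gap": 0}

```text
clock: 3.9
eef_pos: [498.7, 229.4, 140.4]
tool_rot: [-3.142, -0.0, 1.628]
force: [-0.8, 1.4, 2.9]
width: 5.0
gripper_force: 58.8
```

Emit:
advance:
  offsets:
    - {"finger_gap": 0}
    - {"finger_gap": 0}
    - {"finger_gap": 0}
    - {"finger_gap": 0}

```text
clock: 4.3
eef_pos: [498.7, 229.4, 140.4]
tool_rot: [-3.142, -0.0, 1.628]
force: [-0.7, 0.6, 3.5]
width: 5.0
gripper_force: 59.0
```

Gripped (5 mm, 59 N). I'll lift 95 mm while turning to the peg's heading.

Emit:
advance:
  offsets:
    - {"sz": -0.2, "finger_gap": 0}
    - {"sz": -0.4, "rz": 0.2, "finger_gap": 0}
    - {"sz": -0.5, "rz": 0.3, "finger_gap": 0}
    - {"sz": -0.5, "rz": 0.3, "finger_gap": 0}
    - {"sz": -0.3, "finger_gap": 0}
    - {"finger_gap": 0}

```text
clock: 4.9
eef_pos: [500.2, 229.6, 237.7]
tool_rot: [3.137, -0.002, 1.548]
force: [-0.2, -0.4, -0.7]
width: 5.0
gripper_force: 58.6
```

```bash
python3 -c "
from h import *
go([537,-9,235.5],1.55)"
```

```text
clock 4.9 tcp [500.2 229.6 237.7] rot [ 3.137e+00 -2.000e-03  1.548e+00] tool shift [-237.7   42.3    1.8] w 5.0 F [-0.2 -0.4 -0.7]
rotvec [ 0.004 -0.002 -0.002]
```

In the tool's units: -30 mm is -0.6, -25 mm is -0.5.

Emit:
advance:
  offsets:
    - {"sx": -0.3, "sy": 0.1, "finger_gap": 0}
    - {"sx": -0.5, "sy": 0.1, "finger_gap": 0}
    - {"sx": -0.6, "sy": 0.1, "finger_gap": 0}
    - {"sx": -0.6, "sy": 0.1, "finger_gap": 0}
    - {"sx": -0.6, "sy": 0.1, "finger_gap": 0}
    - {"sx": -0.6, "sy": 0.1, "finger_gap": 0}
    - {"sx": -0.6, "sy": 0.1, "finger_gap": 0}
    - {"sx": -0.5, "sy": 0.1, "finger_gap": 0}
    - {"sx": -0.3, "sy": 0.04, "finger_gap": 0}
    - {"sx": -0.16, "finger_gap": 0}
    - {"finger_gap": 0}
    - {"finger_gap": 0}

```text
clock: 6.1
eef_pos: [534.9, -8.3, 234.9]
tool_rot: [-3.141, -0.001, 1.549]
force: [0.2, 0.7, -1.3]
width: 4.9
gripper_force: 58.5
```

Emit:
advance:
  offsets:
    - {"finger_gap": 0}
    - {"finger_gap": 0}
    - {"finger_gap": 0}

```text
clock: 6.4
eef_pos: [535.2, -8.8, 235.3]
tool_rot: [3.142, -0.0, 1.549]
force: [0.0, -0.1, -1.3]
width: 5.0
gripper_force: 58.5
```

```bash
python3 - <<'E'
from h import *
A=ctrl.get_image("side");B=ctrl.get_image("top");cv2.imwrite("pics/s3.png",A);cv2.imwrite("pics/t3.png",B)
a=A[165:265,300:400];b=B[150:250,280:380]
cv2.imwrite("pics/a3.png",cv2.hconcat([cv2.resize(a,(400,400),interpolation=2),cv2.resize(b,(400,400),interpolation=2)]))
go([537,-9,235.5],1.55)
E
```

```text
clock 6.5 tcp [535.3  -9.2 235.3] rot [ 3.142 -0.     1.549] tool shift [ 0.2  1.7 -0.2] w 4.9 F [ 0.5 -0.4 -0.6]
rotvec [ 0.    -0.    -0.001]
```

View pics/a3.png

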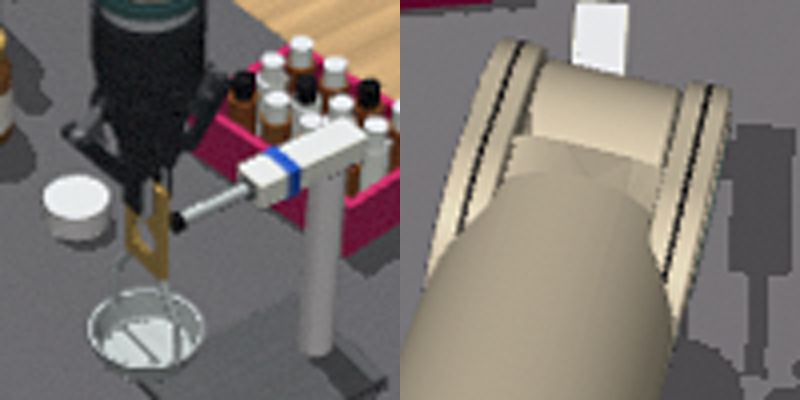

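The side crop shows the eye at about (147,237), in front of the knob at (178,221) and nearly on the peg's line. The arm hides the top view, so I'll check with a model overlay in the side view.

```bash
cat > ov.py <<'E'
from h import *
def overlay(img,eye,yaw,knob,join,out,x0=318,y0=198,k=9,w=75,h=65):
    im=cv2.resize(img[y0:y0+h,x0:x0+w],(w*k,h*k),interpolation=2)
    def q(P): return ((proj("side",P)-[x0,y0]+.5)*k-.5).round().astype(int)
    R=np.array([[np.cos(yaw),-np.sin(yaw)],[np.sin(yaw),np.cos(yaw)]])
    def pl(L): L=np.array(L,float); return np.c_[np.array(eye[:2])+L[:,:2]@R.T,eye[2]+L[:,2]]
    a=np.linspace(0,2*np.pi,40)
    for xx,c in((-3,(0,255,0)),(3,(0,120,0))):
        cv2.polylines(im,[q(pl([[xx,-22,-27],[xx,22,-27],[xx,22,53],[xx,-22,53]]))],True,c,1)
        cv2.polylines(im,[q(pl(np.c_[0*a+xx,14*np.cos(a),14*np.sin(a)]))],True,c,1)
    cv2.polylines(im,[q([knob,join])],False,(0,0,255),1)
    cv2.polylines(im,[q(np.c_[0*a+knob[0],knob[1]+8*np.cos(a),knob[2]+8*np.sin(a)])],True,(0,0,255),1)
    cv2.imwrite(out,im)
E
python3 - <<'E'
from ov import *
A=cv2.imread("pics/s3.png")
# eye from picture at z 210
print(at_z("side",300+(147+.5)/4-.5,165+(237.5)/4-.5,210), at_z("side",300+(178.5)/4-.5,165+(221.5)/4-.5,210))
overlay(A,[541.5,-3,210],-0.02,[564.7,-3.8,210],[631.2,-6.5,210],"pics/o3.png")
E
```

```text
[538.79246917  -4.9884081  210.        ] [566.67493566  -4.63635476 210.        ]
```

View pics/o3.png

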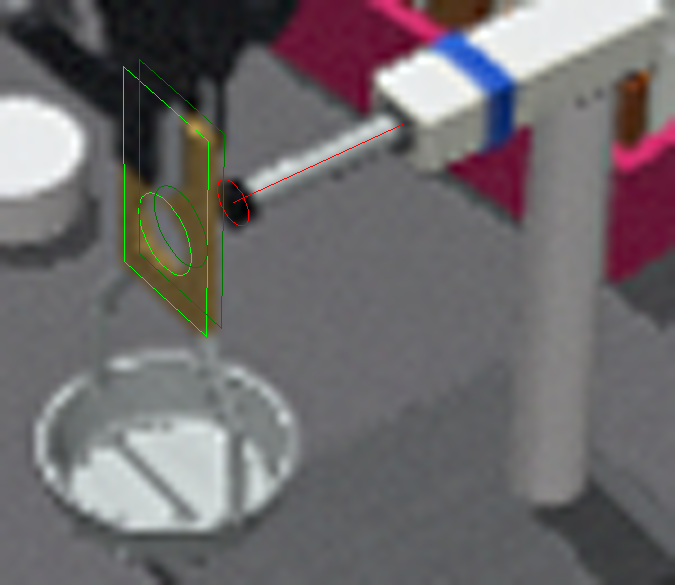

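The model fits the plate well and its eye lies within about 1 mm of the peg's line. The knob is about 24 mm ahead. I'll insert along tool y and watch the force.

In the tool's units: 4 mm is 0.08, 3 mm is 0.06.

Emit:
advance:
  offsets:
    - {"sx": -0.01, "sy": 0.08, "sz": -0.016, "finger_gap": 0}
    - {"sy": 0.1, "finger_gap": 0}
    - {"sy": 0.1, "finger_gap": 0}
    - {"sy": 0.1, "finger_gap": 0}
    - {"sy": 0.1, "finger_gap": 0}
    - {"sy": 0.1, "finger_gap": 0}
    - {"sy": 0.1, "finger_gap": 0}
    - {"sy": 0.06, "finger_gap": 0}
    - {"finger_gap": 0}
    - {"finger_gap": 0}

```text
clock: 7.5
eef_pos: [572.0, -11.0, 236.0]
tool_rot: [-3.141, 0.0, 1.548]
force: [-0.1, 0.9, -0.8]
width: 4.7
gripper_force: 58.5
```

Emit:
advance:
  offsets:
    - {"sy": 0.1, "finger_gap": 0}
    - {"sy": 0.1, "finger_gap": 0}
    - {"sy": 0.1, "finger_gap": 0}
    - {"sy": 0.08, "finger_gap": 0}
    - {"sy": 0.04, "finger_gap": 0}
    - {"finger_gap": 0}
    - {"finger_gap": 0}

```text
clock: 8.2
eef_pos: [593.0, -11.5, 236.0]
tool_rot: [-3.141, 0.0, 1.548]
force: [-0.4, -0.3, -1.8]
width: 4.9
gripper_force: 58.5
```

```bash
python3 - <<'E'
from ov import *
A=ctrl.get_image("side");cv2.imwrite("pics/s4.png",A)
go([593.5,-10.6,236])
overlay(A,[600,-4.8,210.8],-0.02,[566,-4.2,210],[631.2,-6.5,211],"pics/o4.png")
E
```

```text
clock 8.2 tcp [593.  -11.5 236. ] rot [-3.141 -0.     1.548] tool shift [0.9 0.5 0. ] w 4.3 F [-1.  -0.4 -0.8]
```

View pics/o4.png

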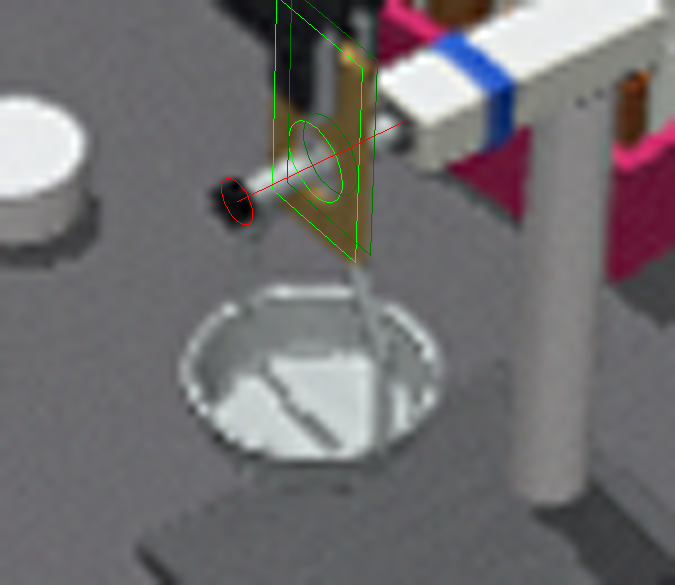

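The eye is on the peg with no contact. I'll lower the pan onto the peg.

Emit:
advance:
  offsets:
    - {"sz": 0.04, "finger_gap": 0}
    - {"sz": 0.06, "finger_gap": 0}
    - {"sz": 0.04, "finger_gap": 0}
    - {"sz": 0.02, "finger_gap": 0}
    - {"finger_gap": 0}
    - {"finger_gap": 0}
    - {"finger_gap": 0}

```text
clock: 8.95
eef_pos: [593.3, -11.5, 228.2]
tool_rot: [3.141, -0.0, 1.548]
force: [-0.3, 0.0, -1.7]
width: 4.8
gripper_force: 58.5
```

Emit:
advance:
  offsets:
    - {"sz": 0.016, "finger_gap": 0}
    - {"finger_gap": 0}
    - {"finger_gap": 0}

```text
clock: 9.25
eef_pos: [593.2, -11.4, 227.3]
tool_rot: [-3.142, -0.0, 1.548]
force: [0.0, 0.5, -1.0]
width: 5.1
gripper_force: 58.5
```

In the tool's units: 0.7 mm is 0.014.

Emit:
advance:
  offsets:
    - {"sz": 0.014, "finger_gap": 0}
    - {"finger_gap": 0}
    - {"finger_gap": 0}

```text
clock: 9.55
eef_pos: [593.2, -11.4, 226.6]
tool_rot: [-3.141, -0.0, 1.548]
force: [0.5, -0.4, -0.9]
width: 5.0
gripper_force: 58.6
```

Emit:
advance:
  offsets:
    - {"sz": 0.014, "finger_gap": 0}
    - {"finger_gap": 0}
    - {"finger_gap": 0}

```text
clock: 9.85
eef_pos: [593.3, -11.5, 226.2]
tool_rot: [3.141, -0.0, 1.548]
force: [-1.2, 0.6, 1.9]
width: 4.8
gripper_force: 59.0
```

Contact at z=226.2. I'll release gently.

Emit:
advance:
  offsets:
    - {"finger_gap": 8}
    - {"finger_gap": 10}
    - {"finger_gap": 14}
    - {"finger_gap": 18}
    - {"finger_gap": 24}
    - {"finger_gap": 30}
    - {"finger_gap": 30}
    - {"finger_gap": 30}
    - {"finger_gap": 30}
    - {"finger_gap": 30}
    - {"finger_gap": 30}
    - {"finger_gap": 30}

```text
clock: 11.05
eef_pos: [593.2, -11.4, 225.9]
tool_rot: [-3.142, -0.0, 1.548]
force: [0.3, -0.2, -0.4]
width: 30.4
gripper_force: 0.0
```

```bash
python3 - <<'E'
from ov import *
A=ctrl.get_image("side");cv2.imwrite("pics/s5.png",A)
go([593,-11,280])
overlay(A,[600,-4.8,201],-0.02,[566,-4.2,210],[631.2,-6.5,211],"pics/o5.png")
E
```

```text
clock 11.1 tcp [593.2 -11.4 225.9] rot [-3.142 -0.     1.548] tool shift [  0.4  -0.2 -54.1] w 30.0 F [0.3 0.  0.6]
```

View pics/o5.png

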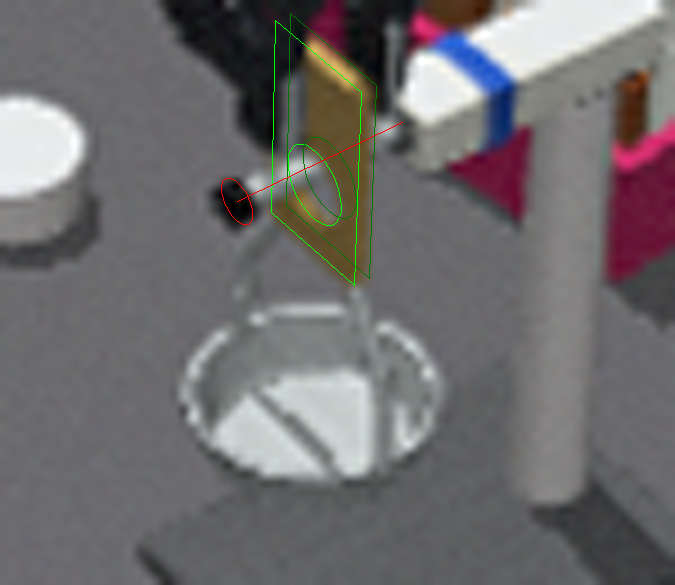

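The pan hangs by its eye on the peg, clear of the fingers. I'll retreat straight up.

In the tool's units: -20 mm is -0.4, -15 mm is -0.3.

Emit:
advance:
  offsets:
    - {"sz": -0.06, "finger_gap": 30}
    - {"sz": -0.16, "finger_gap": 30}
    - {"sz": -0.3, "finger_gap": 30}
    - {"sz": -0.4, "finger_gap": 30}
    - {"sz": -0.4, "finger_gap": 30}
    - {"finger_gap": 0}
    - {"finger_gap": 0}
    - {"finger_gap": 0}

```text
clock: 11.9
eef_pos: [592.6, -11.3, 291.1]
tool_rot: [-3.14, -0.0, 1.548]
force: [-0.1, -0.3, 0.3]
width: 0.1
gripper_force: 0.0
```

```bash
python3 -c "
from h import *
go([481,-259,120])"
```

```text
clock 11.9 tcp [592.6 -11.3 291.1] rot [-3.14  -0.     1.548] tool shift [-250.2 -105.6  171.3] w 0.1 F [-0.1 -0.3  0.3]
```

In the tool's units: -35 mm is -0.7, -30 mm is -0.6.

Emit:
advance:
  offsets:
    - {"sx": -0.4, "sy": -0.16, "finger_gap": 0}
    - {"sx": -0.6, "sy": -0.26, "finger_gap": 0}
    - {"sx": -0.7, "sy": -0.3, "finger_gap": 0}
    - {"sx": -0.7, "sy": -0.3, "finger_gap": 0}
    - {"sx": -0.7, "sy": -0.3, "finger_gap": 0}
    - {"sx": -0.7, "sy": -0.3, "finger_gap": 0}
    - {"sx": -0.6, "sy": -0.26, "finger_gap": 0}
    - {"sx": -0.4, "sy": -0.16, "finger_gap": 0}
    - {"sx": -0.2, "sy": -0.08, "finger_gap": 0}
    - {"finger_gap": 0}
    - {"finger_gap": 0}

```text
clock: 13.0
eef_pos: [482.0, -257.5, 291.4]
tool_rot: [-3.141, -0.001, 1.549]
force: [0.3, 0.3, 0.3]
width: -0.4
gripper_force: 0.0
```

Emit:
advance:
  offsets:
    - {"sz": 0.4, "finger_gap": 0}
    - {"sz": 0.8, "finger_gap": 0}
    - {"sz": 0.8, "finger_gap": 0}
    - {"sz": 0.8, "finger_gap": 0}
    - {"sz": 0.5, "finger_gap": 0}
    - {"sz": 0.2, "finger_gap": 0}
    - {"finger_gap": 0}
    - {"finger_gap": 0}
    - {"finger_gap": 0}

```text
clock: 13.9
eef_pos: [482.7, -259.2, 118.4]
tool_rot: [3.139, 0.001, 1.548]
force: [0.4, 0.2, -0.4]
width: 0.2
gripper_force: 0.0
```

```bash
python3 - <<'E'
from ov import *
A=ctrl.get_image("side");B=ctrl.get_image("top")
s=ctrl.read_state();p=s["eef_pos"];print(proj("side",p),proj("top",p))
a=A[180:360,320:440];cv2.imwrite("pics/a6.png",cv2.resize(a,(400,600),interpolation=2))
go([481,-259,85])
E
```

```text
[[378.03168472 309.85304183]] [[431.28750652 265.28373136]]
clock 14.0 tcp [ 482.4 -259.2  118.2] rot [3.139e+00 1.000e-03 1.548e+00] tool shift [ 0.2 -1.5 33.2] w 0.2 F [0.4 0.5 0.4]
```

View pics/a6.png

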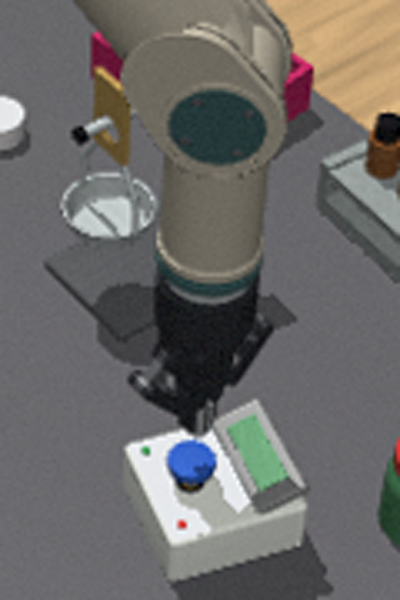

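The pan still hangs. The tip is at crop (203,431), above and a little right of the key (191,458). I'll check the offset numerically.

```bash
python3 - <<'E'
from h import *
f=lambda x,y:(320+(x+.5)/3.3333-.5,180+(y+.5)/3.3333-.5)
print("tip",at_z("side",*f(203,431),119),"tip@126",at_z("side",*f(203,431),126),"key",at_z("side",*f(191,457),83))
B=ctrl.get_image("top"); hsv=cv2.cvtColor(B[230:300,395:465],cv2.COLOR_BGR2HSV)
A=ctrl.get_image("side"); hs=cv2.cvtColor(A[295:345,355:400],cv2.COLOR_BGR2HSV)
m=cv2.inRange(hs,(100,120,60),(125,255,255)); y,x=np.nonzero(m); print("blue side bbox",x.min()+355,x.max()+355,y.min()+295,y.max()+295)
E
```

```text
tip [ 489.16230246 -261.35377797  119.        ] tip@126 [ 485.00201626 -265.63318805  126.        ] key [ 485.26030785 -254.18765165   83.        ]
blue side bbox 370 384 312 324
```

The visible fingertip corner is biased toward the camera, so the tip is on the key well within its 20 mm radius. I'll descend and press.

Emit:
advance:
  offsets:
    - {"sy": -0.03, "sz": 0.2, "finger_gap": 0}
    - {"sz": 0.24, "finger_gap": 0}
    - {"sz": 0.16, "finger_gap": 0}
    - {"sz": 0.04, "finger_gap": 0}
    - {"finger_gap": 0}
    - {"finger_gap": 0}

```text
clock: 14.7
eef_pos: [480.0, -259.1, 84.8]
tool_rot: [-3.142, 0.0, 1.548]
force: [0.9, 0.1, 0.2]
width: 0.2
gripper_force: 0.0
```

Emit:
advance:
  offsets:
    - {"sz": 0.04, "finger_gap": 0}
    - {"sz": 0.03, "finger_gap": 0}
    - {"sz": 0.03, "finger_gap": 0}
    - {"finger_gap": 0}
    - {"finger_gap": 0}
    - {"finger_gap": 0}

```text
clock: 15.3
eef_pos: [480.3, -259.2, 80.2]
tool_rot: [3.141, 0.001, 1.548]
force: [1.6, -0.3, 3.2]
width: 0.3
gripper_force: 1.4
```

In the tool's units: 1.5 mm is 0.03, 0.5 mm is 0.01.

Emit:
advance:
  offsets:
    - {"sz": 0.03, "finger_gap": 0}
    - {"sz": 0.03, "finger_gap": 0}
    - {"sz": 0.03, "finger_gap": 0}
    - {"sz": 0.01, "finger_gap": 0}
    - {"finger_gap": 0}
    - {"finger_gap": 0}
    - {"finger_gap": 0}
    - {"finger_gap": 0}
    - {"finger_gap": 0}

```text
clock: 16.2
eef_pos: [480.3, -259.2, 75.1]
tool_rot: [3.141, 0.0, 1.548]
force: [0.9, 0.3, 6.2]
width: -0.1
gripper_force: 3.0
```

```bash
python3 - <<'E'
from h import *
A=ctrl.get_image("side")
a=A[180:360,320:440];cv2.imwrite("pics/a7.png",cv2.resize(a,(400,600),interpolation=2))
go([480,-259,75])
E
```

```text
clock 16.2 tcp [ 480.4 -259.1   75.1] rot [3.141 0.    1.548] tool shift [ 0.1 -0.4  0.1] w 0.2 F [-0.   0.   7.1]
```

View pics/a7.png

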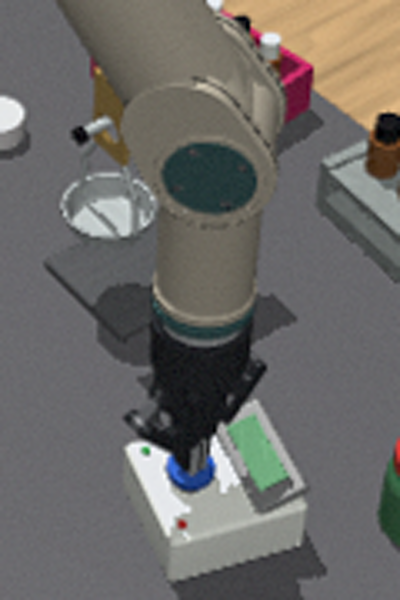

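The key is held half way (z=75.1, about 6.3 N, no yellow visible at crop (190,488)) and the pan still hangs at about (110,205). Handing in.

```bash
python3 -c "
from cell import ctrl
print(ctrl.finish_job())"
```

```text
the job is handed in; nothing more can be done
None
```

The pan hangs free by its eye on the peg, and I handed the job in with the arm holding the tare key about half way down (key top about 75 mm up, about 6 to 7 N); the hand-in gave no verdict.

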